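# Feed a wooden coaster under the drum sander's guard with the push stick

## Robot

A 6-joint arm with a two-finger parallel gripper is mounted at the origin on a cart in front of the work surface, level with it; the furniture and walls round the work are solid. World frame = base frame: x ahead of the robot, y to its left, z up, the work surface at z = 0. Lengths are in m, angles in rad, forces in N, time in s.
With the tool pointing down it reaches from about 0.3 to 0.775 m from the base axis. Payload 14.6 kg.
Tool frame: the origin (TCP) lies at the very end of the fingers, on their centre line; the grasp point (between the pads) lies 19 mm behind it; z points along the fingers, y is the line along which they close (so a half turn about z gives the same grasp; the last joint's range is limited). The gripper opens to 85 mm and grips with 20 to 120 N. Pads are 22 mm wide; open, the fingers measure 114 mm over their backs; the gripper's body (76 mm by 85 mm) begins 54 mm behind the grasp point. The pads swing forward as they close: fully open they stand 13 mm farther back than shut.
Start: joints at [-1.375, 0.3, 1.521, -0, 1.321, -0.067], TCP at [0.143, -0.531, 0.197] pointing down, gripper open.
Joint ranges: [-3.03, 3.03], [-0.79, 2.21], [0.23, 2.52], [-1.04, 4.18], [0, 3.07], [-2.55, 2.55]. Speed limits (rad/s): [2.22, 2.22, 2.57, 3.14, 3.14, 3.14].

## Interface

Orientations are given as [roll, pitch, yaw] about the fixed x, y, z axes, in that order (R = Rz(yaw) Ry(pitch) Rx(roll)).
In Python, from rig import robot gives the robot as it stands. The module is installed in compiled form; this text tells all that it offers.
- The arm moves only by the shell command python3 -m crank [OPENING] [FORCE], which reads ROWS from standard input. ROWS is one flat JSON list of numbers that holds 1 to 5 rows one after another, with no inner brackets; each row has 4 numbers: dx, dy, dz in a scale on which 1.0 is 25 cm, then a turn about the tool's z in shares of pi/2 rad (1.0 is pi/2 rad); each row is the pose to reach, as a shift and turn from the pose commanded when the command began, along the tool's axes at that moment; what a row does not reach only later rows make up. A row lasts 1/12 s, in which the tool goes at most 0.0417 m and 0.125 rad, less where a joint would pass 70% of its speed; a pose out of reach is approached as far as the arm can. OPENING is the opening from 0.0 (shut) to 1.0 (fully open), set as the command begins (- or left out keeps the last). The fingers move at their own pace and stop on an object; FORCE is the grip in N (left out, the last holds). Time passes only in rows, so rows that do not move let the fingers close. It prints the time, the measured TCP pose, the force, the opening and the grip force at its end. A shift or turn number past 1, either way, is cut back to 1. Input that does not fit is refused with a message, and nothing moves.
- robot.get_state(): the state, without advancing time (a new reading comes with each control period).
- robot.read_camera(name): name is "scene" or "top"; returns a dict with "frame" (384x512x3 uint8, blue, green, red), "fovy" (degrees; the focal length in pixels is half the picture's height over the tangent of half this angle, whatever the lens; pixels are square), "cx", "cy" (the principal point, pixels), "dist" ([k1, k2, p1, p2, k3] as OpenCV has them; the pictures are not rectified), "R" (3x3) and "t" (3): a world point X has camera coordinates R X + t. Camera axes: x right, y down, z forward; pixel columns grow to the right and rows downward; lengths in m; the calibration is good to about 2 mm. A picture is of the moment at which its call begins. There is no depth.
- robot.job_done(): hands the job in; it is judged then, once.
The state is a dict: "time_s": time; "qpos": joint angles; "qvel": joint speeds; "effort": joint torques, N m; "eef_pos": TCP position; "eef_rot": TCP orientation; "contact_force": force on the tool from outside, world axes, zero at the start; "torque": the same for the moment, N m; "finger_gap": opening from 0.0 (shut) to 1.0 (fully open); "grip_force": force on a finger pad.
Only numpy, scipy, OpenCV 4.12 (cv2) and the standard library are available. Lean on these libraries where they do the work, as an engineer would, in place of code of your own. Each camera call takes 0.05 s, during which the arm holds its last target. There are 200 camera calls.

## Task

Take the push stick from its tray and, with its nose behind the round wooden coaster on the sander's infeed bed, push the coaster through the low opening under the guard until it is wholly out on the far side and lies flat on the outfeed bed. Never touch the coaster with the gripper, and leave everything else where it is. Then draw the stick out and put it back in its tray as it lay, handle up and nose pointing the same way.

Things in the scene. Friction and masses are not known exactly. Their poses are not given: they have to be found in the camera images.
- feeder: Bench-top drum sander, fixed: plywood bed 150 mm wide (x), top 18 mm above the worktop, with a grey guard across it. Origin: on the worktop under the guard's centre. Work is fed towards its -y (robot's left to right; its axes are within 6 degrees of the world's). Bed from y +175 (infeed end) to -135 mm (outfeed end); guard from y +25 to -25 mm, top 71 mm up, a thumb nut on it to 80 mm.
- guard_in (a point): Middle of the opening's infeed edge, on the bed (feeder x 0, y +25, z 18 mm). The opening is a straight tunnel 102 mm wide (x -51 to +51) and 22 mm high (feeder z 18 to 40 mm). Two guide rails 16 mm high funnel into it: about 140 mm apart at feeder y +70 mm, 102 mm at the mouth.
- guard_out (a point): Middle of the opening's outfeed edge, on the bed (feeder x 0, y -25, z 18 mm). Parallel rails, 16 mm high and 102 mm apart, run on from here to feeder y -65 mm.
- coaster: The work: plain wooden disc 90 mm across, 12 mm thick, about 0.06 kg, loose and flat on the infeed bed before the guard, up to 15 mm off the bed's centre line. Origin: centre of its underside; z up.
- push_stick: Wooden push stick, 0.14 kg. Sole from y +45 to -120 mm: 24 mm wide, 14 mm high as far as y -50, then a blade 20 mm wide, 12 mm high to the nose. Upright handle over the origin: 22 mm thick (x), 50 mm long (y), top 89 mm above the sole. Origin: on the underside below the handle; -y towards the nose, z up. It starts in its tray, handle up, nose to world -y.
- stick_nose (a point): Middle of the push stick's square front face (stick y -120, z 6 mm).
- stick_grip (a point): Point in the handle to grip across x, 62 mm above the sole, on the stick's origin axis. Mind, when the hand stands behind the infeed: the big belt sander's belt overhangs at the left (world x 0.49 to 0.61, y beyond 0.16, z 0.20 to 0.29 m), and a cord end lies at x below 0.50, y 0.07 to 0.13, up to 0.05 m high.
- stick_tray: Shallow wooden tray, fixed on the worktop behind the sander. The stick put away in it has its origin over the tray's (tray origin on the worktop; sole on the tray floor, 6 mm up), nose to tray -y. Inside it is 36 mm wide (x -18 to +18) and 189 mm long (y +57 to -132); side walls up to 18 mm above the worktop, end walls 14 mm.
- sanding_block: Bystander: cork sanding block with paper round it, 61 x 117 x 35 mm. Origin: centre of its underside.
- knob: Bystander: turned wooden knob, 39 mm across, 37 mm high. Origin: centre of its underside.
- spare_coaster: Bystander: another wooden disc, 90 mm across, 12 mm thick, on the worktop; not to be fed. Origin: centre of its underside.
- spare_strip: Bystander: wooden strip, 32 x 160 x 11 mm, on the worktop to the left of the tray. Origin: centre of its underside.
- pencil: Bystander: flat carpenter's pencil, 14 x 172 x 8 mm. Origin: centre of its underside.

How it is judged:
On the way, in this order (a step that is already met when the one before it is completed fails the run):
1. the push stick is lifted out of its tray (over 30 mm) (z of push_stick in the frame of stick_tray above 0.036 m), for 0.1 s.
2. the coaster is under the guard, flat on the bed, with the stick's nose at its edge (within 70 mm of its centre) (y of coaster in the frame of feeder between -0.05 and 0.06 m and z of coaster in the frame of feeder between 0.014 and 0.023 m and distance between stick_nose and coaster below 0.07 m), for 0.1 s.
3. the coaster is wholly out of the guard on the far side, the stick's nose still at its edge and past the middle of the guard (y of coaster in the frame of feeder below -0.071 m and z of coaster in the frame of feeder between 0.014 and 0.023 m and y of stick_nose in the frame of feeder below 0 m and z of stick_nose in the frame of feeder below 0.04 m and distance between stick_nose and coaster below 0.07 m), for 0.1 s.
At the end, for the whole second after the job is handed in: The coaster lies flat and still on the outfeed bed, all of it past the guard. The push stick stands still on its tray's floor (height within 4 mm), handle up (within 0.08 rad), within 14 mm across and 25 mm along of its put-away place, nose the same way as before (y of coaster in the frame of feeder below -0.071 m and z of coaster in the frame of feeder between 0.014 and 0.023 m and angle between coaster's own z axis and vertical below 0.06 rad and linear speed of each of coaster, push_stick below 0.02 m/s and x of push_stick in the frame of stick_tray between -0.014 and 0.014 m and y of push_stick in the frame of stick_tray between -0.025 and 0.025 m and z of push_stick in the frame of stick_tray between 0.002 and 0.01 m and angle between push_stick's own z axis and vertical below 0.08 rad); the robot touches nothing.
It fails at once if the gripper or arm touches the coaster (contact force between any of the fingers, the arm and coaster above 0.3 N).
It fails at once if the coaster is lifted more than 25 mm off the bed (height (world z) of coaster above 0.043 m).
It fails at once if a bystander is moved more than 30 mm (distance of any of sanding_block, knob, spare_coaster, spare_strip, pencil from where it was at the start of the episode above 0.03 m).
It also fails if it takes over 51 s, if anything falls off the work surface, if the arm or the gripper's body presses on something with over 40 N, if the wrist force passes 120 N, or if a joint passes its speed limit or range.

## Working session

There is one attempt and no reset: what is moved stays moved. The work goes in short steps, Python scripts to look and compute and a shell command to move; the robot and the scene stay as the last step left them, time stands still between calls to the robot, and variables do not carry over. Pictures are saved under pics/ and viewed, at most 10 in all, crops included, and the job is handed in when it is done.

```bash
mkdir -p pics
cat > h.py <<'E'
import numpy as np, cv2, pickle
from rig import robot
def grab(n):
    c=robot.read_camera(n); pickle.dump(c,open(f'{n}.pkl','wb')); return c
def load(n): return pickle.load(open(f'{n}.pkl','rb'))
def K(c):
    f=c['frame'].shape[0]/2/np.tan(np.radians(c['fovy'])/2)
    return np.array([[f,0,c['cx']],[0,f,c['cy']],[0,0,1.]])
def ray(c,uv):
    p=cv2.undistortPoints(np.array(uv,float).reshape(-1,1,2),K(c),np.array(c['dist'],float)).reshape(-1,2)
    R=np.array(c['R']);o=-R.T@np.array(c['t'])
    return o,np.c_[p,np.ones(len(p))]@R
def onz(c,uv,z):
    o,d=ray(c,uv); return o+d*((z-o[2])/d[:,2])[:,None]
def proj(c,X):
    return cv2.projectPoints(np.array(X,float).reshape(-1,1,3),cv2.Rodrigues(np.array(c['R']))[0],np.array(c['t'],float),K(c),np.array(c['dist'],float))[0].reshape(-1,2)
def tri(c1,u1,c2,u2):
    o1,d1=ray(c1,[u1]);o2,d2=ray(c2,[u2]);d1=d1[0]/np.linalg.norm(d1);d2=d2[0]/np.linalg.norm(d2)
    s=np.linalg.lstsq(np.c_[d1,-d2],o2-o1,rcond=None)[0]
    a=o1+s[0]*d1;b=o2+s[1]*d2
    return (a+b)/2,np.linalg.norm(a-b)
E
python3 - <<'E'
from h import *
for n in('scene','top'):
    c=grab(n); cv2.imwrite(f'pics/{n}0.png',cv2.resize(c['frame'],(800,600),interpolation=cv2.INTER_CUBIC))
    R=np.array(c['R']);print(n,-R.T@np.array(c['t']),c['fovy'],c['dist'],R[2])
print(robot.get_state())
E
```

```text
scene [ 0.06698528 -0.96378015  0.59705076] 43.52210240806536 [-0.00097031  0.          0.          0.          0.        ] [ 0.44115496  0.77084456 -0.4595443 ]
top [ 0.51070402 -0.06886375  1.15961533] 50.77011818893732 [-0.10869275  0.          0.          0.          0.        ] [ 0.03103408 -0.02031263 -0.9993119 ]
{'time_s': 0.1, 'qpos': array([-1.37458647e+00,  3.00419948e-01,  1.52150495e+00,  7.63358904e-06,
        1.32067576e+00, -6.66139962e-02]), 'qvel': array([ 0.00070459, -0.00118105, -0.00047288,  0.00019289,  0.00139807,
        0.00018863]), 'effort': array([ 1.69025530e-03, -5.44376600e+01, -3.62372196e+01, -2.00901763e-05,
        3.01962886e-03, -6.71348076e-06]), 'eef_pos': array([ 0.14284097, -0.53088681,  0.19618159]), 'eef_rot': array([-3.14058738e+00, -7.44753084e-05,  2.62821917e-01]), 'contact_force': array([0.53007443, 0.35213478, 0.33848609]), 'torque': array([0.00188409, 0.03234213, 0.01601361]), 'grip_force': 0.0, 'finger_gap': 0.99893953803791}
```

View pics/scene0.png

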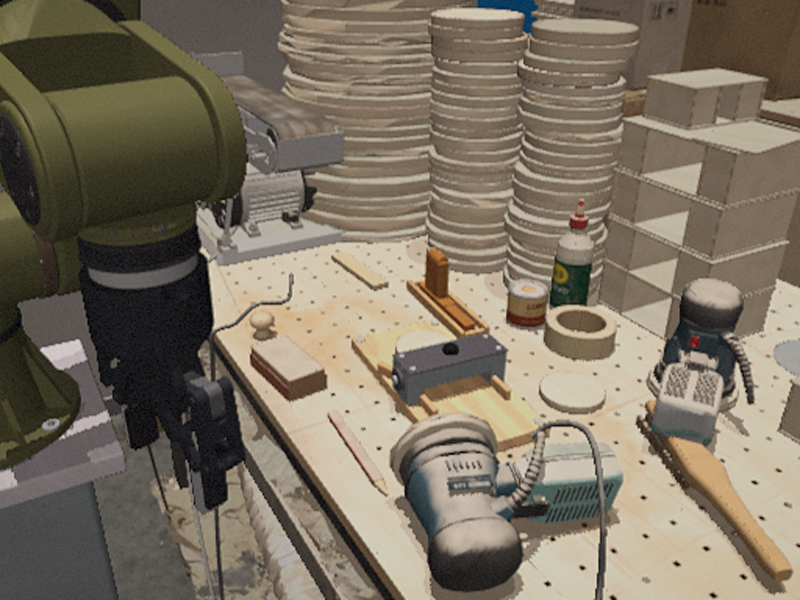

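View pics/top0.png

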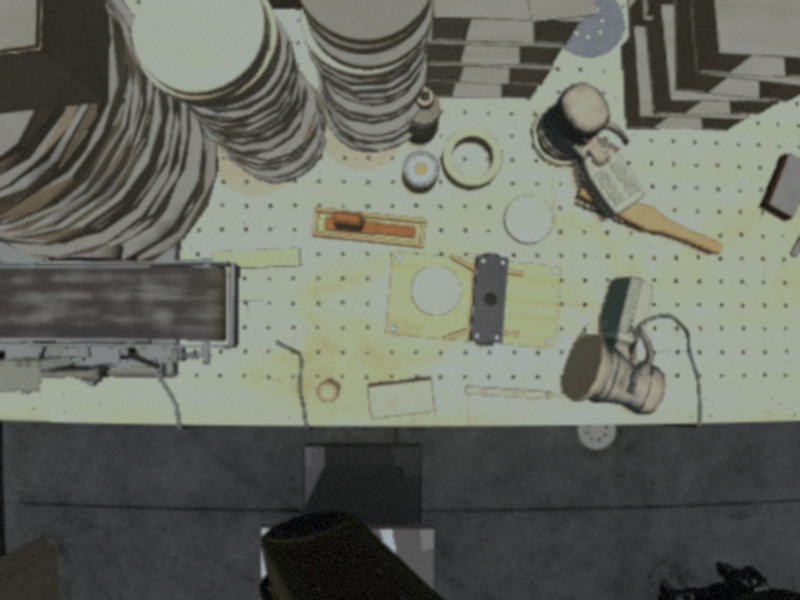

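Scene view: the stick handle is at about (437,272), guard (450,368) and coaster behind it (430,345). Top view: handle (348,220), tray (370,228), coaster (436,290), guard (490,300). World -y runs to the right. I'll enlarge both views next.

Run:
```python
from h import *
t=load('top');s=load('scene')
def crop(c,x0,y0,w,h,k,n):
    im=cv2.resize(c['frame'][y0:y0+h,x0:x0+w],None,fx=k,fy=k,interpolation=cv2.INTER_CUBIC)
    for i in range(0,w,20): cv2.putText(im,str(x0+i),(i*k,10),0,.4,(0,0,255),1); cv2.line(im,(i*k,12),(i*k,18),(0,0,255),1)
    for i in range(0,h,20): cv2.putText(im,str(y0+i),(0,i*k+4),0,.4,(0,0,255),1)
    cv2.imwrite(n,im)
crop(t,195,125,170,100,4,'pics/tc.png');crop(s,220,150,130,140,4,'pics/sc.png')
hsv=cv2.cvtColor(t['frame'],cv2.COLOR_BGR2HSV)
for (u,v) in [(223,141),(250,146),(279,186),(314,170),(262,164),(206,140)]: print((u,v),hsv[v,u])
hs=cv2.cvtColor(s['frame'],cv2.COLOR_BGR2HSV)
for (u,v) in [(280,175),(295,200),(290,235)]: print((u,v),hs[v,u])
```

```text
(223, 141) [ 13 140 124]
(250, 146) [ 13 144 147]
(279, 186) [ 56  12 169]
(314, 170) [80  9 84]
(262, 164) [ 38  49 172]
(206, 140) [ 37  62 165]
(280, 175) [ 13 175  92]
(295, 200) [ 14 167 179]
(290, 235) [75  6 83]
```

View pics/tc.png

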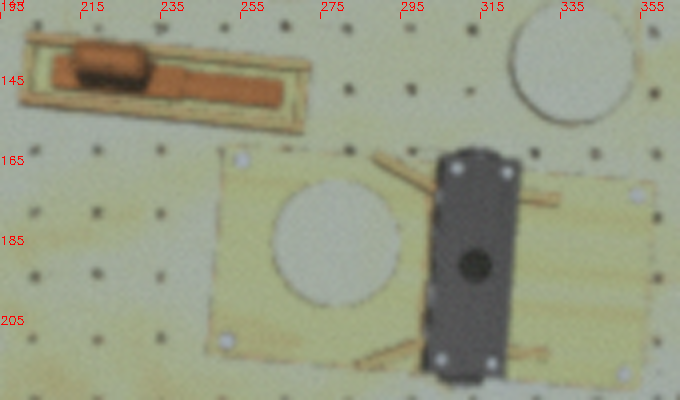

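View pics/sc.png

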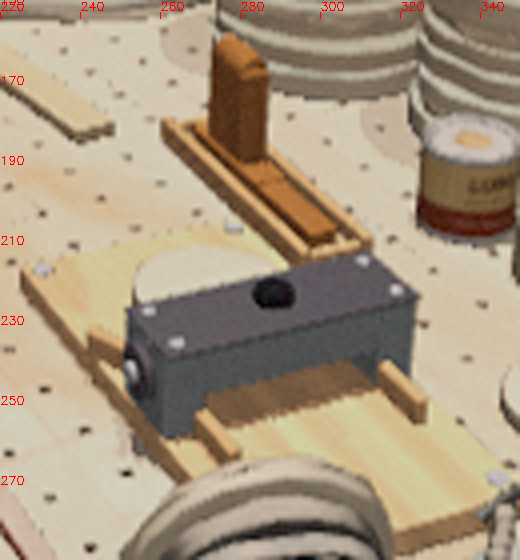

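Top crop (4x, offset 195,125): stick nose edge at about (282,93), handle (112,66), coaster centre (337,243), nut (475,265), bed corners (222,145), (208,353), (652,182), (640,387). The scene crop shows the same screws, nut and handle top at about (240,50), so I can triangulate.

Run:
```python
from h import *
np.set_printoptions(precision=4,suppress=True)
t=load('top');s=load('scene')
T=lambda x,y:(195+x/4-.375,125+y/4-.375); S=lambda x,y:(220+x/4-.375,150+y/4-.375)
for n,a,b in [('bedscr nearin',(226,341),(43,270)),('bedscr farin',(241,160),(234,228)),('bedscr farout',(638,196),(499,478)),
 ('nut',(475,265),(275,293)),('gs ni',(441,359),(149,311)),('gs no',(492,363),(176,343)),('gs fi',(457,168),(363,260)),('gs fo',(508,172),(397,290)),
 ('nose top mid',(282,93),(321,233)),('tray far noseend',(310,63),(371,241)),('tray near noseend',(302,132),(305,258)),('tray near handle end',(22,103),(163,122))]:
    print(n,*tri(t,T(*a),s,S(*b)))
P=lambda L,z:onz(t,[T(*p) for p in L],z)
bed=P([(222,145),(208,353),(640,387),(652,182)],.018);print('bed',bed[:,:2],np.linalg.norm(np.roll(bed,-1,0)-bed,axis=1))
tr=P([(30,32),(22,103),(302,132),(310,63)],.016);print('tray',tr[:,:2],np.linalg.norm(np.roll(tr,-1,0)-tr,axis=1),tr.mean(0))
# coaster: low saturation mask on bed
hsv=cv2.cvtColor(t['frame'],cv2.COLOR_BGR2HSV)
m=cv2.inRange(cv2.GaussianBlur(hsv,(3,3),0),(0,0,130),(180,33,255))
r=np.zeros_like(m);r[165:206,258:300]=m[165:206,258:300]
c=max(cv2.findContours(r,0,1)[0],key=cv2.contourArea)
p=onz(t,cv2.convexHull(c).reshape(-1,2),.030)[:,:2];print('coaster',cv2.minEnclosingCircle(p.astype(np.float32)),p.mean(0))
# stick
for nm,cam,x0,y0,x1,y1 in [('t',t,200,128,275,155),('s',s,255,150,315,215)]:
    h=cv2.cvtColor(cam['frame'],cv2.COLOR_BGR2HSV);m=cv2.inRange(cv2.GaussianBlur(h,(3,3),0),(5,110,40),(22,255,255));r=np.zeros_like(m);r[y0:y1,x0:x1]=m[y0:y1,x0:x1]
    c=max(cv2.findContours(r,0,1)[0],key=cv2.contourArea).reshape(-1,2)
    print(nm,cv2.boundingRect(c))
    if nm=='t':
        w=onz(t,c,.018);b=w[w[:,1]<w[:,1].min()+.05];print('blade rect',cv2.minAreaRect(b[:,:2].astype(np.float32)), 'nose y',np.sort(w[:,1])[:4])
        sel=b[b[:,1]>b[:,1].min()+.006]
        lo=[];
        for y in np.linspace(b[:,1].min()+.008,b[:,1].min()+.045,5):
            q=sel[abs(sel[:,1]-y)<.005]; lo.append((y,q[:,0].min(),q[:,0].max()))
        print(np.array(lo))
# handle top centre: top view centre of handle top, scene
for a,b in [((112,60),(240,52))]: print('handle top',*tri(t,T(*a),s,S(*b)))
print('handle top cnr at .095',P([(75,45),(147,47),(150,75),(80,68)],.095)[:,:2])
```

```text
bedscr nearin [ 0.5185 -0.0818  0.0196] 0.0013309590201658105
bedscr farin [ 0.6466 -0.0918  0.0192] 0.0013148635727644313
bedscr farout [ 0.6232 -0.3756  0.0205] 0.0010622719166713548
nut [ 0.57   -0.2486  0.0767] 0.0011589167623655826
gs ni [ 0.5065 -0.2262  0.0722] 0.0013655868832696423
gs no [ 0.5032 -0.2604  0.0726] 0.0028278268594767253
gs fi [ 0.6357 -0.237   0.0728] 0.0015998849744785558
gs fo [ 0.6331 -0.2717  0.0727] 0.0020435400570100086
nose top mid [ 0.6939 -0.1202  0.0172] 0.0036642825347302653
tray far noseend [ 0.7165 -0.1406  0.0154] 0.002297412321806169
tray near noseend [ 0.6686 -0.1359  0.0139] 0.0010358811888115437
tray near handle end [0.6871 0.0636 0.0167] 0.0008182337943434495
bed [[ 0.6579 -0.0787]
 [ 0.5106 -0.0694]
 [ 0.4873 -0.3775]
 [ 0.634  -0.3869]] [0.1476 0.3089 0.1471 0.3091]
tray [[ 0.7385  0.0584]
 [ 0.6875  0.0635]
 [ 0.6679 -0.1355]
 [ 0.7174 -0.1412]] [0.0513 0.2    0.0499 0.2007] [ 0.7028 -0.0387  0.016 ]
coaster ((0.5881342887878418, -0.15904410183429718), 0.04430161044001579) [ 0.5933 -0.1543]
t (208, 136, 57, 16)
blade rect ((0.6973869800567627, -0.09376450628042221), (0.04972255229949951, 0.01795847900211811), 84.65198516845703) nose y [-0.118 -0.118 -0.118 -0.118]
[[-0.11    0.6892  0.7035]
 [-0.1007  0.6891  0.7035]
 [-0.0915  0.689   0.7063]
 [-0.0822  0.689   0.7062]
 [-0.073   0.6918  0.7061]]
s (261, 158, 51, 57)
handle top [ 0.704  -0.0043  0.0924] 0.0017175053370881291
handle top cnr at .095 [[ 0.7142  0.0197]
 [ 0.7131 -0.028 ]
 [ 0.6943 -0.0302]
 [ 0.6988  0.0162]]
```

Results are consistent: bed 309 x 147 mm at z 0.018–0.020, guard screws at 0.072, tray 200 x 50, handle top 0.092.

| Item | Position (x, y) | Yaw |
|---|---|---|
| Feeder origin | (0.570, -0.2487) | -0.078 |
| Coaster | (0.588, -0.159), feeder (0.011, 0.091) | – |
| Stick origin | about (0.7055, -0.002) | about -0.10 |

The tool yaw should be 1.47. I'll rise and turn first.

The rows are not in the units I measure in: shifts go in shares of 25 cm and turns go in shares of pi/2 rad. I convert before sending: -0.12 m is -0.48, -0.1 m is -0.4, -0.24 rad is -0.1528.

```bash
echo '[0,0,-0.1,-0.0764,0,0,-0.2,-0.1528,0,0,-0.3,-0.2292,0,0,-0.4,-0.3056,0,0,-0.48,-0.382]' | python3 -m crank 1.0 60
echo '[0,0,0,-0.0764,0,0,0,-0.1528,0,0,0,-0.2292,0,0,0,-0.3056,0,0,0,-0.382]' | python3 -m crank && echo '[0,0,0,-0.0045,0,0,0,-0.0045]' | python3 -m crank
```

```text
time_s: 0.52
eef_pos: [0.1429, -0.5311, 0.3184]
eef_rot: [3.141, 0.001, 0.869]
contact_force: [0.9, -0.6, 0.3]
finger_gap: 1.004
grip_force: 0.0
time_s: 0.93
eef_pos: [0.1429, -0.531, 0.3163]
eef_rot: [-3.141, -0.001, 1.469]
contact_force: [-0.3, 0.4, 1.5]
finger_gap: 1.0
grip_force: 0.0
time_s: 1.1
eef_pos: [0.1429, -0.5311, 0.3164]
eef_rot: [-3.141, -0.001, 1.467]
contact_force: [-0.6, 0.7, -0.3]
finger_gap: 1.0
grip_force: 0.0
```

Converted, 0.14 m is 0.56, 0.12 m is 0.48.

```bash
echo '[0.08,0.064,0,0,0.2,0.168,0,0,0.32,0.272,0,0,0.44,0.376,0,0,0.56,0.48,0,0]' | python3 -m crank >/dev/null
echo '[0.12,0.104,0,0,0.24,0.208,0,0,0.36,0.312,0,0,0.48,0.416,0,0,0.6,0.52,0,0]' | python3 -m crank
echo '[0.12,0.104,0.04,0,0.24,0.208,0.08,0,0.36,0.312,0.12,0,0.48,0.416,0.16,0,0.6,0.52,0.2,0]' | python3 -m crank
echo '[0.12,0.104,0.08,0,0.24,0.208,0.16,0,0.36,0.312,0.24,0,0.48,0.416,0.32,0,0.576,0.5,0.4,0]' | python3 -m crank
echo '[0,0,0,0,0,0,0,0,0,0,0,0]' | python3 -m crank
python3 - <<'E'
from h import *
s=robot.get_state();p=s['eef_pos'];y=s['eef_rot'][2];d=np.array([.7055,-.002])-p[:2]
print(p,y,'dx,dy',d@[np.cos(y),np.sin(y)],d@[np.sin(y),-np.cos(y)],'dz',p[2]-.049,s['qpos'])
E
```

```text
time_s: 1.93
eef_pos: [0.4219, -0.2661, 0.3168]
eef_rot: [3.141, 0.0, 1.465]
contact_force: [-0.2, -1.4, -0.4]
finger_gap: 1.0
grip_force: 0.0
time_s: 2.35
eef_pos: [0.5664, -0.1299, 0.2661]
eef_rot: [-3.142, 0.0, 1.465]
contact_force: [0.6, -1.3, 1.2]
finger_gap: 1.0
grip_force: 0.0
time_s: 2.77
eef_pos: [0.701, -0.0035, 0.1696]
eef_rot: [3.141, -0.0, 1.465]
contact_force: [1.0, -0.9, 1.1]
finger_gap: 0.999
grip_force: 0.0
time_s: 3.02
eef_pos: [0.6996, -0.0055, 0.1706]
eef_rot: [3.141, 0.0, 1.467]
contact_force: [-0.0, 0.1, 0.4]
finger_gap: 0.997
grip_force: 0.0
[ 0.69964934 -0.00550225  0.17056111] 1.467292006982102 dx,dy 0.004087990418583212 0.005457498528436404 dz 0.12156110652439105 [-6.01325511e-02  6.65030549e-01  1.05055944e+00 -1.66206347e-04
  1.42588481e+00  4.33957501e-02]
```

Correct sideways while descending.

```bash
echo '[0.008,0.02,0.08,0,0.012,0.02,0.2,0,0.012,0.02,0.32,0,0.012,0.02,0.42,0,0.012,0.02,0.488,0]' | python3 -m crank 
echo '[0,0,0,0,0,0,0,0,0,0,0,0,0,0,0,0,0,0,0,0]' | python3 -m crank 0.0 60
echo '[0,0,0,0,0,0,0,0,0,0,0,0,0,0,0,0,0,0,0,0]' | python3 -m crank
python3 - <<'E'
from h import *
s=grab('scene');t=grab('top')
a=cv2.resize(s['frame'][130:260,200:340],None,fx=4,fy=4);cv2.imwrite('pics/g1.png',a)
E
```

```text
time_s: 3.43
eef_pos: [0.7042, -0.0041, 0.0477]
eef_rot: [3.142, 0.0, 1.466]
contact_force: [-0.3, -0.5, -0.0]
finger_gap: 1.004
grip_force: 0.0
time_s: 3.85
eef_pos: [0.7057, -0.0029, 0.0503]
eef_rot: [3.139, -0.0, 1.469]
contact_force: [-0.1, 0.2, -0.1]
finger_gap: 0.302
grip_force: 0.0
time_s: 4.27
eef_pos: [0.7059, -0.0028, 0.0503]
eef_rot: [3.139, 0.0, 1.47]
contact_force: [-0.7, -0.7, 6.3]
finger_gap: 0.229
grip_force: 58.7
```

View pics/g1.png

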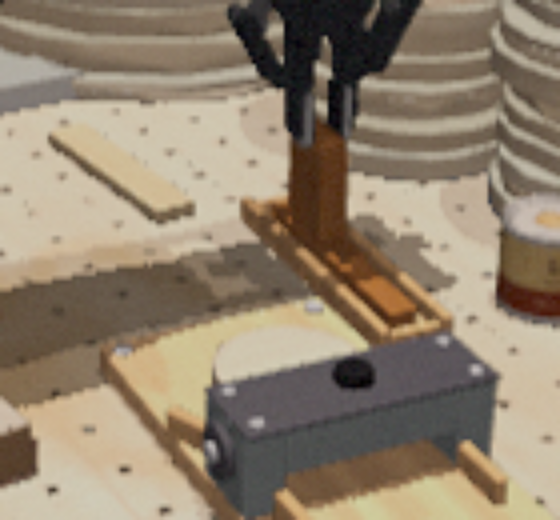

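The fingers hold the handle squarely, around (325,140), and the stick still lies in the tray. Now I'll grip harder, lift and move behind the infeed.

Converted, -0.07 m is -0.28, -0.065 m is -0.26.

```bash
echo '[0,0,-0.04,0,0,0,-0.12,0,0,0,-0.2,0,0,0,-0.26,0,0,0,-0.28,0]' | python3 -m crank - 100
echo '[0.008,-0.06,0,0,0.02,-0.16,0,-0.0064,0.032,-0.26,0,-0.0127,0.044,-0.36,0,-0.0146,0.048,-0.432,0,-0.0146]' | python3 -m crank 
echo '[0,0,0,0,0,0,0,0,0,0,0,0,0,0,0,0]' | python3 -m crank
python3 - <<'E'
from h import *
s=grab('scene');t=grab('top');print(robot.get_state()['qpos'])
im=np.hstack([cv2.resize(s['frame'][140:260,210:310],None,fx=4,fy=4),cv2.resize(t['frame'][130:230,210:310],None,fx=4,fy=4)[:,:,:].copy() if 0 else cv2.resize(t['frame'][110:230,210:310],None,fx=4,fy=4)])
cv2.imwrite('pics/g2.png',im)
E
```

```text
time_s: 4.78
eef_pos: [0.706, -0.0027, 0.122]
eef_rot: [3.137, -0.0, 1.47]
contact_force: [-0.2, -0.0, -1.1]
finger_gap: 0.202
grip_force: 98.2
time_s: 5.2
eef_pos: [0.5967, 0.0207, 0.118]
eef_rot: [-3.14, -0.0, 1.493]
contact_force: [0.7, 0.0, -1.6]
finger_gap: 0.199
grip_force: 98.4
time_s: 5.53
eef_pos: [0.5994, 0.0199, 0.1181]
eef_rot: [3.142, 0.0, 1.493]
contact_force: [-0.1, 0.6, -1.3]
finger_gap: 0.207
grip_force: 98.5
[-2.77304923e-02  4.80526824e-01  1.46035753e+00 -4.54662980e-06
  1.20105199e+00  5.04796072e-02]
```

View pics/g2.png

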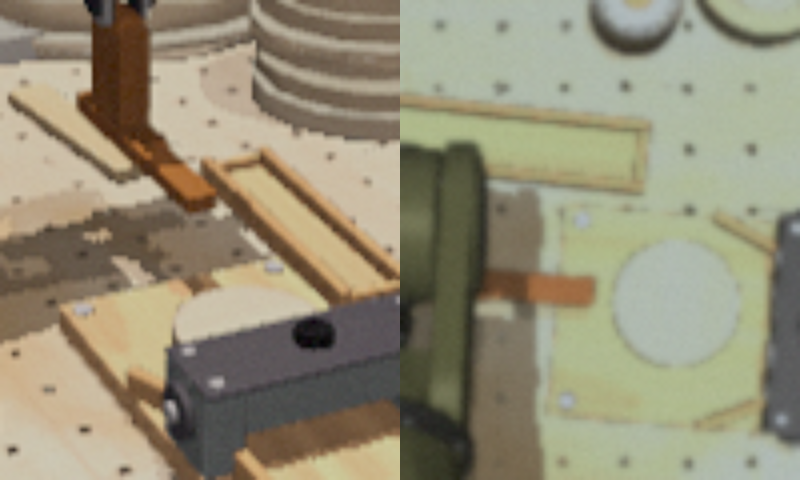

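Left panel: the stick is held level, nose top middle at about (201,198). Right panel: nose at (595,291), pointing straight at the coaster (677,302). Triangulate the nose, and find the distance in feeder coordinates.

```bash
cat >> h.py <<'E'
FO=np.array([.570,-.2487]);FY=-.078
def feed(p): d=np.array(p)[:2]-FO;return d@[np.cos(FY),np.sin(FY)],d@[-np.sin(FY),np.cos(FY)]
E
python3 - <<'E'
from h import *
s=load('scene');t=load('top')
T=lambda x,y:(210+(x-400)/4-.375,110+y/4-.375)
n,e=tri(t,T(595,291),s,(210+201/4-.375,140+198/4-.375));print('nose',n,e,feed(n))
n=onz(t,[T(595,291)],.0857)[0];print(n,feed(n))
w=onz(t,[T(540,276),T(594,279),T(530,300),T(592,304)],.0857)[:,:2];d1=w[1]-w[0];d2=w[3]-w[2];print('stick yaw',[np.arctan2(-d[0],-d[1]) *-1 for d in(d1,d2)])
hsv=cv2.cvtColor(t['frame'],cv2.COLOR_BGR2HSV)
m=onz(t,[T(677,302)],.03)[0];print('coaster',m,feed(m)); print('tip',feed(robot.get_state()['eef_pos']))
E
```

```text
nose [ 0.58998805 -0.09928457  0.0850173 ] 0.004325282964287189 (np.float64(0.00828468344579485), np.float64(0.15051862090794374))
[ 0.5918401  -0.10030543  0.0857    ] (np.float64(0.01021065753234673), np.float64(0.14964517949862452))
stick yaw [np.float64(-0.050333106019458645), np.float64(-0.059552959834889625)]
coaster [ 0.58864605 -0.15942657  0.03      ] (np.float64(0.011633087382748973), np.float64(0.09045491864703803))
tip (np.float64(0.008156882171766697), np.float64(0.27014997961273457))
```

Nose is at feeder (0.009, 0.150) and its height is as expected. Lower so the sole clears the bed by about 3 mm, then begin the push and check.

Converted, 0.0525 m is 0.21, 0.01 m is 0.04.

```bash
echo '[0,0,0.04,0,0,0,0.1,0,0,0,0.16,0,0,0,0.196,0,0,0,0.21,0]' | python3 -m crank
echo '[0,0,0,0,0,0,0,0]' | python3 -m crank
echo '[-0.024,0,0,0,-0.048,0,0,0,-0.072,0,0,0,-0.096,0,0,0,-0.12,-0.004,0,0]' | python3 -m crank
echo '[-0.032,-0.004,0,0,-0.064,-0.004,0,0,-0.096,-0.008,0,0,-0.128,-0.008,0,0,-0.16,-0.012,0,0]' | python3 -m crank
python3 - <<'E'
from h import *
s=grab('scene');t=grab('top')
im=np.hstack([cv2.resize(s['frame'][140:260,210:310],None,fx=4,fy=4),cv2.resize(t['frame'][110:230,230:330],None,fx=4,fy=4)])
cv2.imwrite('pics/g3.png',im);print(feed(robot.get_state()['eef_pos']))
E
```

```text
time_s: 6.05
eef_pos: [0.598, 0.0201, 0.0636]
eef_rot: [-3.139, 0.0, 1.493]
contact_force: [0.3, 0.8, -1.6]
finger_gap: 0.203
grip_force: 98.5
time_s: 6.22
eef_pos: [0.5991, 0.0201, 0.0661]
eef_rot: [3.141, -0.0, 1.493]
contact_force: [0.6, -0.5, -0.6]
finger_gap: 0.203
grip_force: 98.5
time_s: 6.63
eef_pos: [0.5955, -0.0105, 0.0661]
eef_rot: [3.141, -0.0, 1.492]
contact_force: [-0.6, 0.5, -0.9]
finger_gap: 0.203
grip_force: 99.6
time_s: 7.05
eef_pos: [0.5892, -0.0503, 0.0658]
eef_rot: [-3.142, 0.0, 1.493]
contact_force: [0.3, 0.1, -0.4]
finger_gap: -0.002
grip_force: 0.0
(np.float64(0.003648305487033096), np.float64(0.19894595866752027))
```

View pics/g3.png

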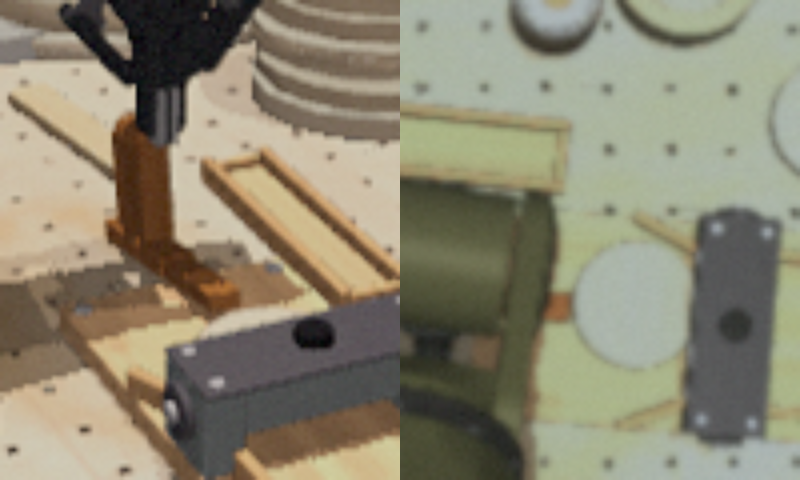

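The stick has slipped out of the grip: gripper shut, fingers in front of the handle at (160,110), coaster moved to about (638,305) and still short of the guard. I'll back off forward and up, then look at how the stick rests.

Converted, -0.13 m is -0.52, -0.095 m is -0.38.

```bash
echo '[-0.024,0,0,0,-0.024,0,-0.12,0,-0.024,0,-0.24,0,-0.12,0,-0.38,0,-0.24,0,-0.52,0]' | python3 -m crank
echo '[-0.12,0,0,0,-0.24,0,0,0,-0.36,0,0,0,-0.48,0,0,0,-0.6,0,0,0]' | python3 -m crank 1.0
python3 - <<'E'
from h import *
s=grab('scene');t=grab('top')
im=np.hstack([cv2.resize(s['frame'][140:260,210:310],None,fx=4,fy=4),cv2.resize(t['frame'][110:230,200:300],None,fx=4,fy=4)])
cv2.imwrite('pics/g4.png',im);st=robot.get_state();print(st['time_s'],st['eef_pos'])
E
```

```text
time_s: 7.57
eef_pos: [0.5849, -0.1052, 0.1937]
eef_rot: [3.141, -0.0, 1.496]
contact_force: [0.3, -0.4, 0.3]
finger_gap: 0.003
grip_force: 0.0
time_s: 7.98
eef_pos: [0.5729, -0.2567, 0.1919]
eef_rot: [3.142, -0.0, 1.493]
contact_force: [-0.7, 0.2, 0.1]
finger_gap: 0.707
grip_force: 0.0
8.0833 [ 0.57234156 -0.25908403  0.19142859]
```

View pics/g4.png

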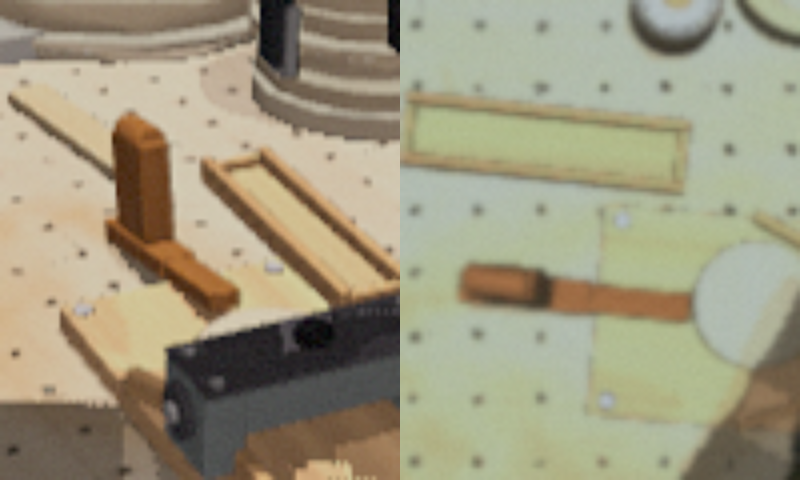

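Stick now leans back: its tail is on the worktop, the sole on the bed's end edge, and the nose at about (690,307) right panel / (222,300) left, touching the coaster. I'll measure its nose and handle.

Run:
```python
from h import *
np.set_printoptions(precision=4,suppress=True)
s=load('scene');t=load('top')
T=lambda x,y:(200+(x-400)/4-.375,110+y/4-.375);S=lambda x,y:(210+x/4-.375,140+y/4-.375)
for n,a,b in [('nose topmid',(690,307),(222,297)),('nose far top',(692,295),(238,289)),('nose near top',(689,320),(207,304)),('handle top ctr',(500,280),(142,128)),('tail near bottom?',(460,300),(108,222))]:
    p,e=tri(t,T(*a),s,S(*b));print(n,p,e,feed(p))
m=onz(t,[T(757,304)],.03)[0];print('coaster',m,feed(m))
for z in(.075,.085,.095):
    w=onz(t,[T(465,268),T(540,270),T(545,303),T(463,296)],z);print(z,w[:,:2].ravel(),feed(w.mean(0)))
```

```text
nose topmid [ 0.5822 -0.1387  0.0399] 0.004872732907930342 (np.float64(0.0036341841858617504), np.float64(0.11064454047841663))
nose far top [ 0.5911 -0.1402  0.0436] 0.0031540273141552454 (np.float64(0.012569768989538785), np.float64(0.10979022724593755))
nose near top [ 0.573  -0.138   0.0374] 0.005635905688399282 (np.float64(-0.005625913942152266), np.float64(0.11061635698543906))
handle top ctr [ 0.5976 -0.0106  0.0925] 0.0012924701481279912 (np.float64(0.008961697726704899), np.float64(0.23953000094016794))
tail near bottom? [0.5901 0.0218 0.0132] 0.0005478223067506831 (np.float64(-0.0010573515582172459), np.float64(0.271247382260993))
coaster [ 0.5874 -0.1875  0.03  ] (np.float64(0.012582383561760661), np.float64(0.06233249894784437))
0.075 [ 0.6076  0.0136  0.6065 -0.0368  0.5843 -0.0402  0.5887  0.0148] (np.float64(0.00824663225784403), np.float64(0.2379220064340142))
0.085 [ 0.6067  0.0128  0.6056 -0.0371  0.5836 -0.0405  0.588   0.014 ] (np.float64(0.007496363179373414), np.float64(0.23733882325126657))
0.095 [ 0.6058  0.0121  0.6047 -0.0373  0.5829 -0.0408  0.5873  0.0133] (np.float64(0.0067460941009028046), np.float64(0.23675564006851887))
```

Nose top is at z 0.040 and handle top at (0.597,-0.011,0.092), so it leans back about 0.15 rad. The plan is to regrip it, set it in the tray so it lies flat, and grip it again.

Converted, 0.17 m is 0.68, 0.135 m is 0.54, 0.04 rad is 0.0255.

```bash
echo '[0.12,0.004,0,0.0064,0.26,0.008,0,0.0127,0.4,0.012,0,0.0191,0.54,0.016,0,0.0255,0.68,0.02,0,0.0255]' | python3 -m crank 1.0 >/dev/null
echo '[0.12,0,0,0,0.22,0,0,0,0.276,0,0,0,0.304,0,0,0,0.304,0,0,0]' | python3 -m crank
python3 - <<'E'
from h import *
s=robot.get_state();p=s['eef_pos'];y=s['eef_rot'][2];d=np.array([.5968,-.0146])-p[:2]
print('dx,dy',d@[np.cos(y),np.sin(y)],d@[np.sin(y),-np.cos(y)],'dz',p[2]-.054)
E
```

```text
time_s: 8.92
eef_pos: [0.6005, -0.0099, 0.1918]
eef_rot: [-3.142, -0.0, 1.454]
contact_force: [0.4, -0.8, -0.1]
finger_gap: 0.998
grip_force: 0.0
dx,dy -0.005094074463949102 -0.0031050497980317972 dz 0.13782424018186962
```

Converted, 0.137 m is 0.548, 0.125 m is 0.5.

```bash
echo '[-0.02,-0.012,0.12,0,-0.02,-0.012,0.26,0,-0.02,-0.012,0.4,0,-0.02,-0.012,0.5,0,-0.02,-0.012,0.548,0]' | python3 -m crank >/dev/null
echo '[0,0,0,0,0,0,0,0,0,0,0,0,0,0,0,0,0,0,0,0]' | python3 -m crank 0.0 80 >/dev/null
echo '[0,0,0,0,0,0,0,0,0,0,0,0,0,0,0,0]' | python3 -m crank
echo '[0,0,-0.04,-0.0032,0,0,-0.12,-0.0064,0,0,-0.2,-0.0102,0,0,-0.26,-0.0102,0,0,-0.28,-0.0102]' | python3 -m crank
echo '[0,0,0,0,0,0,0,0]' | python3 -m crank
python3 - <<'E'
from h import *
s=robot.get_state();p=s['eef_pos'];y=s['eef_rot'][2];d=np.array([.7065,.0035])-p[:2]
print('dx,dy',d@[np.cos(y),np.sin(y)],d@[np.sin(y),-np.cos(y)],p,y)
E
```

```text
time_s: 10.08
eef_pos: [0.5976, -0.0154, 0.0565]
eef_rot: [3.139, 0.0, 1.453]
contact_force: [-1.2, 0.5, 7.5]
finger_gap: 0.162
grip_force: 74.7
time_s: 10.5
eef_pos: [0.5978, -0.0154, 0.1281]
eef_rot: [3.138, -0.0, 1.469]
contact_force: [0.5, 0.8, -2.2]
finger_gap: 0.17
grip_force: 73.0
time_s: 10.67
eef_pos: [0.5966, -0.0153, 0.1244]
eef_rot: [-3.141, -0.0, 1.469]
contact_force: [-0.3, -0.9, -1.8]
finger_gap: 0.157
grip_force: 72.9
dx,dy 0.029895814906621247 0.10743897211175507 [ 0.59657656 -0.01530768  0.12441265] 1.4688603303807564
```

The rows are not in the units I measure in: shifts go in shares of 25 cm and turns go in shares of pi/2 rad. I convert before sending: 0.1075 m is 0.43, 0.097 m is 0.388.

```bash
echo '[0.02,0.06,0,0,0.048,0.16,0,0,0.08,0.28,0,0,0.108,0.388,0,0,0.12,0.43,0,0]' | python3 -m crank >/dev/null
echo '[0,0,0,0,0,0,0,0,0,0,0,0]' | python3 -m crank
cat >> h.py <<'E'
def orange(c,box):
    h=cv2.cvtColor(c['frame'],cv2.COLOR_BGR2HSV);m=cv2.inRange(cv2.GaussianBlur(h,(3,3),0),(3,110,40),(20,255,255))
    r=np.zeros_like(m);x0,y0,x1,y1=box;r[y0:y1,x0:x1]=m[y0:y1,x0:x1]
    return max(cv2.findContours(r,0,1)[0],key=cv2.contourArea).reshape(-1,2)
E
python3 - <<'E'
from h import *
t=grab('top');s=grab('scene')
c=orange(t,(200,110,290,170));print('top',cv2.boundingRect(c))
e=c[c[:,0]>c[:,0].max()-2];tn=[c[:,0].max()+.5,e[:,1].mean()]
d=orange(s,(230,120,330,215));print('scene',cv2.boundingRect(d)); k=d[d[:,0]>d[:,0].max()-8];print(k.tolist())
for z in(.085,.095,.105): print(z,onz(t,[tn],z)[0])
import numpy as np
for col in range(c[:,0].max()-12,c[:,0].max(),4):
    q=c[abs(c[:,0]-col)<=1];print(col,q[:,1].min(),q[:,1].max())
E
```

```text
time_s: 11.33
eef_pos: [0.706, 0.0034, 0.1238]
eef_rot: [-3.14, 0.0, 1.469]
contact_force: [0.7, -0.4, -2.0]
finger_gap: 0.158
grip_force: 73.3
top (236, 137, 31, 10)
scene (261, 178, 51, 37)
[[304, 213], [305, 212], [306, 212], [307, 212], [308, 211], [309, 211], [310, 211], [311, 211], [311, 210], [311, 209], [310, 208], [309, 207], [308, 206], [307, 206], [306, 205], [306, 204], [305, 203], [304, 202]]
0.085 [ 0.69771307 -0.12174501  0.085     ]
0.095 [ 0.69597283 -0.12125291  0.095     ]
0.105 [ 0.69423259 -0.12076082  0.105     ]
254 139 146
258 139 146
262 140 146
```

Converted, 0.064 m is 0.256, 0.056 m is 0.224.

```bash
echo '[0,0,0.06,0,0,0,0.12,0,0,0,0.18,0,0,0,0.224,0,0,0,0.256,0]' | python3 -m crank
echo '[0,0,0.012,0,0,0,0.012,0,0,0,0.012,0]' | python3 -m crank
python3 - <<'E'
from h import *
t=grab('top');s=grab('scene')
im=np.hstack([cv2.resize(s['frame'][130:250,240:340],None,fx=4,fy=4),cv2.resize(t['frame'][100:220,200:300],None,fx=4,fy=4)])
cv2.imwrite('pics/g5.png',im)
E
```

```text
time_s: 11.85
eef_pos: [0.7068, 0.0026, 0.0612]
eef_rot: [3.141, 0.001, 1.469]
contact_force: [-7.0, -20.4, 49.2]
finger_gap: 0.157
grip_force: 87.4
time_s: 12.1
eef_pos: [0.7082, 0.002, 0.0614]
eef_rot: [3.136, 0.001, 1.468]
contact_force: [-2.6, -6.8, 15.3]
finger_gap: 0.161
grip_force: 78.9
```

View pics/g5.png

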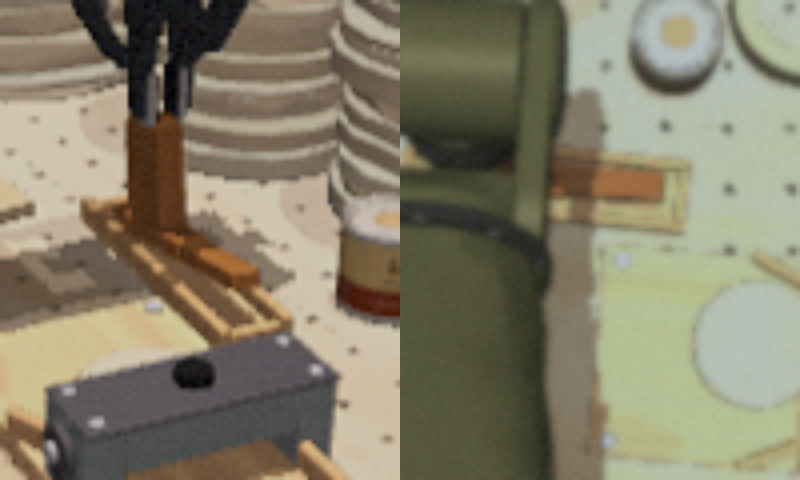

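The tail has touched the tray floor and the nose, at (240,275) left / (662,184) right, is raised but over the tray. Release to let it settle, then regrip.

Converted, -0.15 m is -0.6, -0.03 m is -0.12.

```bash
echo '[0,0,0,0,0,0,0,0,0,0,0,0,0,0,0,0,0,0,0,0]' | python3 -m crank 0.6
echo '[0,0,-0.12,0,0,0,-0.26,0,0,0,-0.4,0,-0.14,0,-0.48,0,-0.28,0,-0.48,0]' | python3 -m crank 1.0
echo '[-0.16,-0.04,0,0,-0.32,-0.08,0,0,-0.48,-0.12,0,0,-0.6,-0.16,0,0,-0.6,-0.16,0,0]' | python3 -m crank 1.0
python3 - <<'E'
from h import *
np.set_printoptions(precision=4,suppress=True)
t=grab('top');s=grab('scene')
im=np.hstack([cv2.resize(s['frame'][140:240,245:320],None,fx=5,fy=5),cv2.resize(t['frame'][110:210,200:285],None,fx=5,fy=5)])
cv2.imwrite('pics/g6.png',im)
c=orange(t,(200,128,275,155));w=onz(t,c,.018);print(cv2.boundingRect(c),'nose y',w[:,1].min())
q=c[c[:,0]>c[:,0].max()-18];print(cv2.minAreaRect(onz(t,q,.018)[:,:2].astype(np.float32)))
E
```

```text
time_s: 12.62
eef_pos: [0.7068, 0.0037, 0.0577]
eef_rot: [-3.141, -0.0, 1.469]
contact_force: [0.1, -0.2, -0.9]
finger_gap: 0.601
grip_force: 0.0
time_s: 13.03
eef_pos: [0.7013, -0.0655, 0.1839]
eef_rot: [3.133, 0.0, 1.472]
contact_force: [1.0, -1.1, 0.6]
finger_gap: 1.005
grip_force: 0.0
time_s: 13.45
eef_pos: [0.6423, -0.2168, 0.1778]
eef_rot: [-3.141, 0.001, 1.464]
contact_force: [-0.2, 0.1, -1.2]
finger_gap: 1.0
grip_force: 0.0
(209, 136, 57, 16) nose y -0.12081584303445037
((0.6958463191986084, -0.09646030515432358), (0.04972342401742935, 0.018246546387672424), 84.6589126586914)
```

View pics/g6.png

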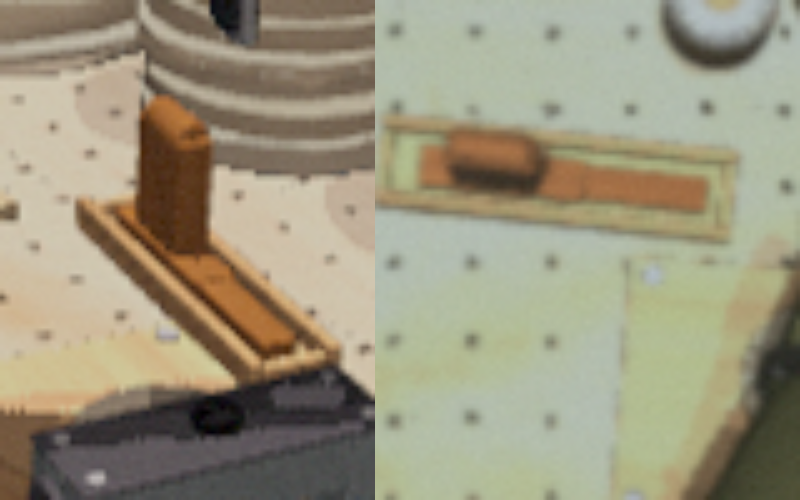

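The stick lies flat in the tray again: nose at (290,345) left / (707,193) right, about 3 mm further to -y than at first. I'll regrip a little lower and at full force.

Converted, 0.17 m is 0.68, 0.03 m is 0.12.

```bash
echo '[0.12,0.024,0,0,0.26,0.052,0,0,0.4,0.08,0,0,0.54,0.108,0,0,0.68,0.132,0,0]' | python3 -m crank 1.0 >/dev/null
echo '[0.1,0.02,0,0,0.168,0.032,0,0,0.184,0.034,0,0,0.184,0.034,0,0,0.184,0.034,0,0]' | python3 -m crank
python3 - <<'E'
from h import *
s=robot.get_state();p=s['eef_pos'];y=s['eef_rot'][2];d=np.array([.706,-.0055])-p[:2]
print('dx,dy',d@[np.cos(y),np.sin(y)],d@[np.sin(y),-np.cos(y)],'dz',p[2]-.043)
E
```

```text
time_s: 14.38
eef_pos: [0.7078, -0.0013, 0.1778]
eef_rot: [-3.141, 0.0, 1.469]
contact_force: [0.2, 0.5, -0.0]
finger_gap: 1.001
grip_force: 0.0
dx,dy -0.00435381667509435 -0.0013549253394215023 dz 0.13476086738610749
```

Converted, 0.135 m is 0.54, 0.123 m is 0.492.

```bash
echo '[-0.016,-0.006,0.12,0,-0.016,-0.006,0.26,0,-0.016,-0.006,0.4,0,-0.016,-0.006,0.492,0,-0.016,-0.006,0.54,0]' | python3 -m crank >/dev/null
echo '[0,0,0,0,0,0,0,0,0,0,0,0,0,0,0,0,0,0,0,0]' | python3 -m crank 0.0 120 >/dev/null
echo '[0,0,0,0,0,0,0,0,0,0,0,0,0,0,0,0,0,0,0,0]' | python3 -m crank
echo '[0,0,-0.04,0,0,0,-0.12,0,0,0,-0.2,0,0,0,-0.26,0,0,0,-0.28,0]' | python3 -m crank
echo '[0,0,0,0,0,0,0,0]' | python3 -m crank
```

```text
time_s: 15.63
eef_pos: [0.7069, -0.0044, 0.0449]
eef_rot: [3.139, -0.0, 1.469]
contact_force: [-1.0, 0.0, 8.2]
finger_gap: 0.214
grip_force: 120.0
time_s: 16.05
eef_pos: [0.707, -0.0044, 0.1165]
eef_rot: [3.137, -0.0, 1.469]
contact_force: [0.1, -0.0, -1.3]
finger_gap: 0.217
grip_force: 118.7
time_s: 16.22
eef_pos: [0.7057, -0.0044, 0.1123]
eef_rot: [-3.141, 0.0, 1.469]
contact_force: [-0.3, -0.0, -2.3]
finger_gap: 0.216
grip_force: 118.7
```

Converted, -0.108 m is -0.432, -0.0096 m is -0.0384, -0.024 rad is -0.0153.

```bash
echo '[-0.004,-0.06,0,0,-0.012,-0.16,0,-0.0064,-0.024,-0.26,0,-0.0127,-0.036,-0.36,0,-0.0153,-0.0384,-0.432,0,-0.0153]' | python3 -m crank >/dev/null
echo '[0,0,0,0,0,0,0,0,0,0,0,0,0,0,0,0]' | python3 -m crank
cat >> h.py <<'E'
def look(z,x0=225):
    t=grab('top');c=orange(t,(x0,155,310,210));e=c[c[:,0]>c[:,0].max()-2]
    n=onz(t,[[c[:,0].max()+.5,(e[:,1].min()+e[:,1].max())/2]],z)[0];print('nose',n,feed(n))
    q=c[(c[:,0]>c[:,0].max()-14)];mid=[(k,(q[q[:,0]==k,1].min()+q[q[:,0]==k,1].max())/2) for k in np.unique(q[:,0])]
    w=onz(t,mid,z);print('stick yaw',-np.polyfit(w[:,1],w[:,0],1)[0])
    h=cv2.cvtColor(t['frame'],cv2.COLOR_BGR2HSV);m=cv2.inRange(cv2.GaussianBlur(h,(3,3),0),(0,0,120),(180,33,255));r=np.zeros_like(m);r[163:212,255:302]=m[163:212,255:302]
    k=max(cv2.findContours(cv2.morphologyEx(r,cv2.MORPH_OPEN,np.ones((7,7))),0,1)[0],key=cv2.contourArea).reshape(-1,2)
    p=onz(t,k,.03)[:,:2];(cx,cy),rad=cv2.minEnclosingCircle(p.astype(np.float32));print('coaster',cx,cy,rad,feed((cx,cy)))
    st=robot.get_state();print('tip',feed(st['eef_pos']),st['eef_pos'][2],st['finger_gap'],st['grip_force'])
E
python3 -c "from h import *;look(.0855)"
```

```text
time_s: 16.97
eef_pos: [0.5981, -0.003, 0.1123]
eef_rot: [-3.141, 0.0, 1.493]
contact_force: [0.3, -0.3, -2.0]
finger_gap: 0.215
grip_force: 118.7
nose [ 0.58897085 -0.1219607   0.0855    ] (np.float64(0.00903752415165614), np.float64(0.127832184230376))
stick yaw -0.06733786915110515
coaster 0.5866342782974243 -0.18718335032463074 0.04466340318322182 (np.float64(0.011790267792903208), np.float64(0.06262576935359679))
tip (np.float64(0.008790470743365501), np.float64(0.2471437887342501)) 0.11230404486817026 0.2126590842382565 118.69709338992834
```

Converted, 0.0525 m is 0.21, 0.049 m is 0.196.

```bash
echo '[0,0,0.04,0,0,0,0.1,0,0,0,0.16,0,0,0,0.196,0,0,0,0.21,0]' | python3 -m crank >/dev/null
echo '[0,0,0,0,0,0,0,0]' | python3 -m crank
echo '[-0.024,0,0,0,-0.048,0,0,0,-0.072,0,0,0,-0.096,-0.004,0,0,-0.12,-0.004,0,0]' | python3 -m crank
echo '[-0.02,0,0,0,-0.04,-0.004,0,0,-0.06,-0.004,0,0,-0.08,-0.008,0,0,-0.1,-0.008,0,0]' | python3 -m crank
python3 -c "from h import *;look(.033)"
```

```text
time_s: 17.6
eef_pos: [0.5979, -0.003, 0.0606]
eef_rot: [3.141, 0.0, 1.493]
contact_force: [-0.4, -0.3, -0.9]
finger_gap: 0.215
grip_force: 118.7
time_s: 18.02
eef_pos: [0.5942, -0.0336, 0.0606]
eef_rot: [3.141, -0.0, 1.492]
contact_force: [0.1, -0.2, -1.4]
finger_gap: 0.211
grip_force: 118.8
time_s: 18.43
eef_pos: [0.5901, -0.0581, 0.0603]
eef_rot: [-3.141, 0.0, 1.493]
contact_force: [-0.2, 0.8, -1.6]
finger_gap: 0.214
grip_force: 118.7
nose [ 0.58047677 -0.17495553  0.033     ] (np.float64(0.004698675323397381), np.float64(0.07433660781629912))
stick yaw -0.06492528901188063
coaster 0.5795209407806396 -0.21045729517936707 0.039747435599565506 (np.float64(0.006512085555919491), np.float64(0.038868310061782915))
tip (np.float64(0.005345391452056442), np.float64(0.19076839099472098)) 0.0603212066920602 0.21155208460267447 118.71353901922703
```

The grip holds and the coaster is entering the guard. Continue.

Converted, -0.03 m is -0.12, -0.024 m is -0.096.

```bash
echo '[-0.024,-0.004,0,0,-0.048,-0.004,0,0,-0.072,-0.008,0,0,-0.096,-0.008,0,0,-0.12,-0.012,0,0]' | python3 -m crank
echo '[-0.024,0,0,0,-0.048,0,0,0,-0.072,0,0,0,-0.096,0,0,0,-0.12,-0.004,0,0]' | python3 -m crank
python3 - <<'E'
from h import *
st=robot.get_state();print(feed(st['eef_pos']))
E
```

```text
time_s: 18.9
eef_pos: [0.585, -0.088, 0.0604]
eef_rot: [3.141, 0.0, 1.493]
contact_force: [-0.2, 0.4, -1.3]
finger_gap: 0.212
grip_force: 118.7
time_s: 19.32
eef_pos: [0.5817, -0.1177, 0.0604]
eef_rot: [3.141, -0.0, 1.493]
contact_force: [1.2, 1.0, -1.5]
finger_gap: 0.213
grip_force: 118.7
(np.float64(0.0014638755820543107), np.float64(0.13151842511171088))
```

Converted, -0.03 m is -0.12, -0.024 m is -0.096.

```bash
echo '[-0.024,0,0,0,-0.048,0,0,0,-0.072,0,0,0,-0.096,0,0,0,-0.12,0,0,0]' | python3 -m crank
echo '[-0.024,0,0,0,-0.048,0,0,0,-0.072,0,0,0,-0.096,0,0,0,-0.116,0,0,0]' | python3 -m crank
echo '[0,0,0,0,0,0,0,0]' | python3 -m crank
python3 - <<'E'
from h import *
st=robot.get_state();print(feed(st['eef_pos']))
t=grab('top');s=grab('scene')
h=cv2.cvtColor(t['frame'],cv2.COLOR_BGR2HSV);m=cv2.inRange(cv2.GaussianBlur(h,(3,3),0),(0,0,120),(180,33,255));r=np.zeros_like(m);r[168:217,322:357]=m[168:217,322:357]
k=max(cv2.findContours(cv2.morphologyEx(r,cv2.MORPH_OPEN,np.ones((5,5))),0,1)[0],key=cv2.contourArea).reshape(-1,2)
p=onz(t,k,.03)[:,:2];print(cv2.boundingRect(k));f=np.array([feed(q) for q in p]);print('front y',f[:,1].min(),'back',f[:,1].max(),'x',f[:,0].min(),f[:,0].max())
E
```

```text
time_s: 19.73
eef_pos: [0.5794, -0.1476, 0.0604]
eef_rot: [3.141, 0.0, 1.493]
contact_force: [-1.1, 1.6, -0.9]
finger_gap: 0.207
grip_force: 117.9
time_s: 20.15
eef_pos: [0.5776, -0.1763, 0.0611]
eef_rot: [3.14, -0.0, 1.493]
contact_force: [0.5, 3.6, 5.9]
finger_gap: 0.204
grip_force: 118.4
time_s: 20.32
eef_pos: [0.5776, -0.1769, 0.0612]
eef_rot: [3.14, 0.001, 1.492]
contact_force: [0.4, -1.9, 5.9]
finger_gap: 0.202
grip_force: 118.3
(np.float64(0.0019432314448024144), np.float64(0.07214045939428303))
(327, 178, 30, 31)
front y -0.12993118674323278 back -0.047156782071095915 x -0.03889410747584379 0.04705593778237562
```

The coaster is out, front edge at about y -0.130 and centre about -0.087. Draw the stick straight back, then check.

Converted, 0.076 m is 0.304, -0.001 m is -0.004.

```bash
echo '[0.024,0,-0.004,0,0.072,0,-0.004,0,0.144,0,-0.004,0,0.224,0,-0.004,0,0.304,0.004,-0.004,0]' | python3 -m crank
echo '[0.08,0.008,0,0,0.168,0.012,0,0,0.256,0.016,0,0,0.32,0.016,0,0,0.36,0.016,0,0]' | python3 -m crank
echo '[0,0,0,0,0,0,0,0]' | python3 -m crank
python3 - <<'E'
from h import *
st=robot.get_state();print(feed(st['eef_pos']),st['eef_pos'])
t=grab('top')
h=cv2.cvtColor(t['frame'],cv2.COLOR_BGR2HSV);m=cv2.inRange(cv2.GaussianBlur(h,(3,3),0),(0,0,120),(180,33,255));r=np.zeros_like(m);r[166:219,322:372]=m[166:219,322:372]
k=max(cv2.findContours(cv2.morphologyEx(r,cv2.MORPH_OPEN,np.ones((9,9))),0,1)[0],key=cv2.contourArea).reshape(-1,2)
p=onz(t,k,.03)[:,:2];print(cv2.boundingRect(k));(a,b),rr=cv2.minEnclosingCircle(p.astype(np.float32));print(rr,feed((a,b)))
E
```

```text
time_s: 20.83
eef_pos: [0.5849, -0.1002, 0.0631]
eef_rot: [3.138, 0.002, 1.492]
contact_force: [3.3, -4.3, 5.5]
finger_gap: 0.206
grip_force: 119.6
time_s: 21.25
eef_pos: [0.5947, -0.0085, 0.0609]
eef_rot: [-3.141, -0.0, 1.494]
contact_force: [-0.1, 0.1, -1.5]
finger_gap: 0.2
grip_force: 120.3
time_s: 21.42
eef_pos: [0.5948, -0.0107, 0.0611]
eef_rot: [-3.141, 0.0, 1.494]
contact_force: [0.0, -0.2, -2.1]
finger_gap: 0.204
grip_force: 120.3
(np.float64(0.006187159196321865), np.float64(0.23924727403803472)) [ 0.59481072 -0.01066226  0.06110416]
(326, 179, 30, 29)
0.04460291936993599 (np.float64(0.005142158120992719), np.float64(-0.0853661967576752))
```

Coaster centre is at feeder y -0.085 with the fitted radius right. Now lift and check how the stick sits in the hand.

Converted, -0.052 m is -0.208, -0.048 m is -0.192.

```bash
echo '[0,0,-0.032,0,0,0,-0.08,0,0,0,-0.144,0,0,0,-0.192,0,0,0,-0.208,0]' | python3 -m crank >/dev/null
echo '[0,0,0,0,0,0,0,0,0,0,0,0]' | python3 -m crank
python3 - <<'E'
from h import *
np.set_printoptions(precision=4,suppress=True)
t=grab('top');s=grab('scene')
c=orange(t,(225,155,300,210));e=c[c[:,0]>c[:,0].max()-2];tn=[c[:,0].max()+.5,(e[:,1].min()+e[:,1].max())/2]
d=orange(s,(225,130,300,215));print(cv2.boundingRect(d)); q=d[d[:,0]>d[:,0].max()-12]
print(q.tolist())
for z in (.08,.086,.092):
    n=onz(t,[tn],z)[0];print(z,n,feed(n),proj(s,n))
q=c[(c[:,0]>c[:,0].max()-14)];mid=[(k,(q[q[:,0]==k,1].min()+q[q[:,0]==k,1].max())/2) for k in np.unique(q[:,0])]
w=onz(t,mid,.086);print('yaw',-np.polyfit(w[:,1],w[:,0],1)[0]);st=robot.get_state();print(st['eef_pos'],st['eef_rot'])
E
```

```text
time_s: 22.13
eef_pos: [0.5946, -0.0108, 0.1126]
eef_rot: [-3.14, -0.0, 1.493]
contact_force: [-0.6, 0.1, -2.8]
finger_gap: 0.206
grip_force: 120.3
(232, 146, 68, 69)
[[288, 211], [289, 212], [290, 213], [291, 214], [292, 214], [293, 214], [294, 214], [295, 214], [296, 214], [297, 214], [298, 214], [299, 214], [299, 213], [298, 213], [297, 212], [296, 212], [295, 212], [294, 211], [293, 210], [292, 209], [291, 208], [290, 207], [289, 206], [288, 205], [288, 192], [289, 193], [290, 194], [291, 195], [292, 196], [293, 197], [294, 198], [295, 199], [296, 199], [297, 200], [297, 201], [298, 202], [299, 202], [299, 201], [299, 200], [299, 199], [299, 198], [298, 197], [297, 196], [296, 195], [295, 195], [294, 194], [293, 193], [292, 192], [291, 191], [290, 190], [289, 189], [288, 188]]
0.08 [ 0.5894 -0.1303  0.08  ] (np.float64(0.010128433305532324), np.float64(0.1195830515916992)) [[267.369  196.3919]]
0.086 [ 0.589  -0.1299  0.086 ] (np.float64(0.009665728859909555), np.float64(0.1198891940361997)) [[267.1967 194.0686]]
0.092 [ 0.5885 -0.1296  0.092 ] (np.float64(0.009203024414286673), np.float64(0.12019533648070019)) [[267.0235 191.7341]]
yaw -0.03313670869962198
[ 0.5946 -0.0108  0.1126] [-3.1403 -0.      1.4928]
```

Run:
```python
from h import *
s=load('scene');t=load('top')
h=cv2.cvtColor(s['frame'],cv2.COLOR_BGR2HSV);m=cv2.inRange(h,(3,140,40),(20,255,255))
for v in range(180,206): print(v,''.join('#' if x else '.' for x in m[v,240:285]))
```

```text
180 .##############..............................
181 ..##############.............##.......#......
182 ...##############....#.......................
183 ....#############.....#......................
184 ......#############.....................#....
185 .......##############....................#...
186 .........##############..#................#..
187 ...........##############....................
188 ...........###############...................
189 .............##############..................
190 ..............###############................
191 ...............###############...............
192 .................##############..............
193 ..................#############..............
194 ...................############...#..........
195 ...................###########.....#.........
196 ......................#######....#.##........
197 ......................###..........#.........
198 ...................................#.........
199 .............................................
200 .....................................#.#.....
201 ......................................#......
202 .............................................
203 .........................................#...
204 .............................................
205 ..........................................#..
```

Nose is level within about 0.03 rad; it's yawed about 0.05 in the hand. Compensate and go over the tray.

Converted, 0.1115 m is 0.446, 0.092 m is 0.368, 0.05 rad is 0.0318.

```bash
echo '[0.012,0.06,0,0.0064,0.024,0.16,0,0.0159,0.04,0.26,0,0.0255,0.056,0.368,0,0.0318,0.064,0.446,0,0.0318]' | python3 -m crank >/dev/null
echo '[0,0,0,0,0,0,0,0,0,0,0,0,0,0,0,0]' | python3 -m crank
python3 - <<'E'
from h import *
t=grab('top')
h=cv2.cvtColor(t['frame'],cv2.COLOR_BGR2HSV);m=cv2.inRange(h,(3,110,40),(20,255,255))
for v in range(132,156): print(v,''.join('#' if x else '.' for x in m[v,230:280]))
p=lambda X:proj(t,X)[0]
a=np.array([.7066,-.0012]);u=np.array([.102,.995])
print('expected nose top mid, if centred in tray',p([*(a-.12*u),.086]),p([*(a-.05*u),.086]))
E
```

```text
time_s: 22.98
eef_pos: [0.7068, -0.0035, 0.1133]
eef_rot: [-3.141, 0.0, 1.443]
contact_force: [0.4, 0.1, -1.4]
finger_gap: 0.2
grip_force: 120.3
132 ..................................................
133 ..................................................
134 ..................................................
135 ..................................................
136 ..................................................
137 ..................................................
138 ..........########................................
139 ..........#################.......................
140 ..........##########################..............
141 ..........############################............
142 ..........############################............
143 ..........###########################.............
144 ..........###########################.............
145 ..........###########################.............
146 ...................##################.............
147 ...........................#.########.............
148 ..................................................
149 ..................................................
150 ..................................................
151 ..................................................
152 ..................................................
153 ..................#...............................
154 ..................................................
155 ..................................................
expected nose top mid, if centred in tray [266.08836143 144.17457046] [240.0453349  141.34410876]
```

Nose lines up with the tray within 1 px. Lower and release.

Converted, 0.064 m is 0.256, 0.06 m is 0.24.

```bash
echo '[0,0,0.06,0,0,0,0.132,0,0,0,0.2,0,0,0,0.24,0,0,0,0.256,0]' | python3 -m crank
echo '[0,0,0.004,0,0,0,0.008,0,0,0,0.012,0]' | python3 -m crank
```

```text
time_s: 23.45
eef_pos: [0.7075, -0.005, 0.0505]
eef_rot: [3.14, 0.002, 1.442]
contact_force: [-9.2, -11.4, 26.9]
finger_gap: 0.208
grip_force: 124.7
time_s: 23.7
eef_pos: [0.7082, -0.0053, 0.0504]
eef_rot: [3.138, 0.002, 1.442]
contact_force: [-11.7, -10.9, 26.8]
finger_gap: 0.198
grip_force: 124.7
```

Converted, -0.175 m is -0.7, -0.14 m is -0.56.

```bash
echo '[0,0,0,0,0,0,0,0,0,0,0,0,0,0,0,0,0,0,0,0]' | python3 -m crank 0.6
echo '[0,0,0,0,0,0,-0.08,0,0,0,-0.2,0,0,0,-0.34,0,0,0,-0.48,0]' | python3 -m crank 1.0
echo '[-0.14,-0.02,0,0,-0.28,-0.08,0,0,-0.42,-0.12,0,0,-0.56,-0.2,0,0,-0.7,-0.28,0,0]' | python3 -m crank 1.0
python3 - <<'E'
from h import *
np.set_printoptions(precision=4,suppress=True)
t=grab('top');s=grab('scene')
c=orange(t,(200,128,275,155));w=onz(t,c,.018);print(cv2.boundingRect(c),'nose y',w[:,1].min())
q=c[c[:,0]>c[:,0].max()-18];print(cv2.minAreaRect(onz(t,q,.018)[:,:2].astype(np.float32)))
h=cv2.cvtColor(s['frame'],cv2.COLOR_BGR2HSV);m=cv2.inRange(h,(3,140,30),(20,255,255))
for v in range(155,216): print(v,''.join('#' if x else '.' for x in m[v,258:318]))
a=np.array([.7066,-.0012]);u=np.array([.102,.995]);x=np.array([.995,-.102])
for n,o,z in[('nose far',.010*x-.12*u,.018),('nose near',-.010*x-.12*u,.018),('tail near',-.012*x+.045*u,.02),('handle top nearfront',-.011*x-.025*u,.095),('handle topnearrear',-.011*x+.025*u,.095),('farfront',.011*x-.025*u,.095)]: print(n,proj(s,[*(a+o),z])[0])
E
```

```text
time_s: 24.12
eef_pos: [0.7073, -0.0034, 0.0463]
eef_rot: [-3.141, -0.0, 1.443]
contact_force: [-0.4, 0.3, -0.2]
finger_gap: 0.602
grip_force: 0.0
time_s: 24.53
eef_pos: [0.707, -0.0034, 0.1673]
eef_rot: [-3.14, 0.0, 1.443]
contact_force: [0.1, 0.6, 0.5]
finger_gap: 0.998
grip_force: 0.0
time_s: 24.95
eef_pos: [0.6145, -0.1694, 0.1661]
eef_rot: [-3.141, -0.0, 1.443]
contact_force: [1.5, -0.4, 1.0]
finger_gap: 1.003
grip_force: 0.0
(209, 135, 57, 17) nose y -0.1208095098435853
((0.6959465146064758, -0.09625257551670074), (0.04966980963945389, 0.018124794587492943), 83.23133850097656)
155 ............................................................
156 ............................................................
157 ............................................................
158 ............................................................
159 ..................#.##......................................
160 ..................#####.....................................
161 .................#######....................................
162 ................#########..........................
[... 2952 characters left out ...]
.......................#########.....#.........
209 ............................##.......########...............
210 .............................#...#....#######...............
211 ..............................#.##.....##...................
212 ............................................................
213 ................................#..#........................
214 ....................................#.#..##.................
215 ............................................................
nose far [304.3964 206.7593]
nose near [297.3133 208.2724]
tail near [267.8564 180.7329]
handle top nearfront [280.7627 165.3397]
handle topnearrear [272.2009 158.1922]
farfront [288.3952 164.0069]
```

The stick lies flat and upright in the tray, the same as before. Let the arm come to rest, then hand in.

Converted, -0.03 m is -0.12, -0.02 m is -0.08.

```bash
echo '[0,0,-0.08,0,0,0,-0.12,0,0,0,-0.12,0,0,0,-0.12,0,0,0,-0.12,0]' | python3 -m crank
python3 -c "
from rig import robot
print(robot.job_done())"
```

```text
time_s: 25.47
eef_pos: [0.6156, -0.1676, 0.1954]
eef_rot: [-3.141, -0.0, 1.444]
contact_force: [-0.2, -0.3, -0.1]
finger_gap: 0.999
grip_force: 0.0
the job is handed in; nothing more can be done
None
```

The job is handed in at about 25.5 s, with no verdict returned: by my last measurements the coaster is wholly past the guard on the outfeed bed (centre about 85 mm beyond the guard's middle) and the stick is back flat in its tray, nose the same way, after it slipped from the grip once mid-push and I re-seated it and pushed again.

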